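# Find the solid check weight by hefting and put it on the balance

### The job

First take the small bottle off the balance pan and stand it on the bench. Then heft the closed grey cases one after another (lift at least one clear of the bench) to find the heavy one, take the lid off that case alone and stand it aside on the bench, and lift out its steel block; the other two cases stay closed and all the cases stand upright on the bench. Stand the block on the bench and let go, take it again by its ends, and stand it on the middle of the balance pan between the screens; leave the other things on the bench where they are.

Things in the scene. Friction and masses are not known exactly. Their poses are not given: they have to be found in the camera images.
- case_a_mid (a point): grey case, one of three alike, closed by a loose lid: centre, 30 mm above its underside. 92 (x) x 62 (y) mm; hold it by its end walls (y = +-27 to +-31 mm, 82 mm long, 58 mm high). Its long sides are 24 mm high, above that they are lid; floor 10 mm thick; 62 mm high with lid, 78 with knob. Closed, with its block: 0.32-0.40 kg if that is hollow, 0.6-0.8 kg if solid (one of the three)
- lid_a_knob (a point): lid of case a: roof 92 (x) x 62 (y) mm with skirts down both long sides, resting loosely on the end walls; lifts straight up (45 mm to clear), 0.06 kg, stands on its skirts. Black knob bar on top, 40 (x) x 14 (y) x 16 mm high; this point is the bar's centre, 45 mm above the skirts' lower edge, 70 mm above the case's underside when closed
- block_a_mid (a point): steel-faced block in case a: 34 (x) x 50 (y) x 44 mm high, this is its centre. Axes as the case's; stands on its floor (centre 32 mm above the case's underside), ends 2 mm from the end walls, broad faces (x = +-17 mm) 26 mm from the side walls; floor ribs beside it end 16 mm above the case's underside. Solid about 0.45 kg, hollow 0.10, alike to look at
- case_b_mid (a point): grey case, one of three alike, closed by a loose lid: centre, 30 mm above its underside. 92 (x) x 62 (y) mm; hold it by its end walls (y = +-27 to +-31 mm, 82 mm long, 58 mm high). Its long sides are 24 mm high, above that they are lid; floor 10 mm thick; 62 mm high with lid, 78 with knob. Closed, with its block: 0.32-0.40 kg if that is hollow, 0.6-0.8 kg if solid (one of the three)
- lid_b_knob (a point): lid of case b: roof 92 (x) x 62 (y) mm with skirts down both long sides, resting loosely on the end walls; lifts straight up (45 mm to clear), 0.06 kg, stands on its skirts. Black knob bar on top, 40 (x) x 14 (y) x 16 mm high; this point is the bar's centre, 45 mm above the skirts' lower edge, 70 mm above the case's underside when closed
- block_b_mid (a point): steel-faced block in case b: 34 (x) x 50 (y) x 44 mm high, this is its centre. Axes as the case's; stands on its floor (centre 32 mm above the case's underside), ends 2 mm from the end walls, broad faces (x = +-17 mm) 26 mm from the side walls; floor ribs beside it end 16 mm above the case's underside. Solid about 0.45 kg, hollow 0.10, alike to look at
- case_c_mid (a point): grey case, one of three alike, closed by a loose lid: centre, 30 mm above its underside. 92 (x) x 62 (y) mm; hold it by its end walls (y = +-27 to +-31 mm, 82 mm long, 58 mm high). Its long sides are 24 mm high, above that they are lid; floor 10 mm thick; 62 mm high with lid, 78 with knob. Closed, with its block: 0.32-0.40 kg if that is hollow, 0.6-0.8 kg if solid (one of the three)
- lid_c_knob (a point): lid of case c: roof 92 (x) x 62 (y) mm with skirts down both long sides, resting loosely on the end walls; lifts straight up (45 mm to clear), 0.06 kg, stands on its skirts. Black knob bar on top, 40 (x) x 14 (y) x 16 mm high; this point is the bar's centre, 45 mm above the skirts' lower edge, 70 mm above the case's underside when closed
- block_c_mid (a point): steel-faced block in case c: 34 (x) x 50 (y) x 44 mm high, this is its centre. Axes as the case's; stands on its floor (centre 32 mm above the case's underside), ends 2 mm from the end walls, broad faces (x = +-17 mm) 26 mm from the side walls; floor ribs beside it end 16 mm above the case's underside. Solid about 0.45 kg, hollow 0.10, alike to look at
- pan (a point): centre of the top of the steel pan (76 (x) x 49 (y) mm), 40 mm above the bench; z up, -x to the balance's front. Clear screens with dark frames left and right, inner faces at y = +-27 mm, 40 mm high over the pan, 80 mm long; open in front, behind, above. The block fits only with its 34 mm along the pan's y, with no room for fingers there: hold it by its ends, which face front and back
- balance: the white balance, fixed: 190 mm along x, 140 mm along y, 34 mm high (the pan and screens higher); origin at the centre of its underside, the pan's centre 20 mm along +x from it
- bottle_mid (a point): small glass bottle with an orange screw cap, 44 mm across, 88 mm tall, 0.22 kg, that stands on the pan at the start; this point is its centre, 44 mm up
- bottle: the same bottle; origin at the centre of its underside
- block_a: block a; origin at the centre of its underside
- block_b: block b; origin at the centre of its underside
- block_c: block c; origin at the centre of its underside
- carton_mid (a point): bystander: small printed carton 56 x 80 x 60 mm (x, y, z), in front of the equipment that stands along the back of the bench, all of it beyond world x = 0.65; this point is its centre. Leave it where it is
- beaker_mid (a point): bystander: glass beaker 63 mm across, 75 mm tall; this point is its centre. Leave it where it is
- timer_mid (a point): bystander: white bench timer 62 x 62 x 18 mm; this point is its centre. Leave it where it is
- marker_mid (a point): bystander: black marker pen lying down, 12 x 140 x 10 mm (x, y, z); this point is its centre. Leave it where it is

How it is judged (in metres and radians):
On the way, in this order (a step that is already met when the one before it is completed fails the run):
1. the bottle stands on the bench, let go (height (world z) of bottle_mid below 0.05 m and angle between bottle_mid's own z axis and vertical below 0.12 rad and contact force between the fingers and bottle below 0.5 N), for 0.2 s.
2. a case, its lid still on, is lifted clear of the bench (by 15 mm or more) (((height (world z) of case_a_mid above 0.045 m and (horizontal distance between lid_a_knob and case_a_mid below 0.015 m and distance between lid_a_knob and case_a_mid below 0.055 m)) or (height (world z) of case_b_mid above 0.045 m and (horizontal distance between lid_b_knob and case_b_mid below 0.015 m and distance between lid_b_knob and case_b_mid below 0.055 m)) or (height (world z) of case_c_mid above 0.045 m and (horizontal distance between lid_c_knob and case_c_mid below 0.015 m and distance between lid_c_knob and case_c_mid below 0.055 m)))), for 0.2 s.
3. one lid stands aside on the bench (((horizontal distance between lid_a_knob and case_a_mid above 0.06 m and height (world z) of lid_a_knob below 0.052 m and angle between lid_a_knob's own z axis and vertical below 0.12 rad) or (horizontal distance between lid_b_knob and case_b_mid above 0.06 m and height (world z) of lid_b_knob below 0.052 m and angle between lid_b_knob's own z axis and vertical below 0.12 rad) or (horizontal distance between lid_c_knob and case_c_mid above 0.06 m and height (world z) of lid_c_knob below 0.052 m and angle between lid_c_knob's own z axis and vertical below 0.12 rad))), for 0.2 s.
4. a block stands on the bench, let go (((height (world z) of block_a_mid below 0.027 m and angle between block_a_mid's own z axis and vertical below 0.12 rad and contact force between the fingers and block_a below 0.2 N) or (height (world z) of block_b_mid below 0.027 m and angle between block_b_mid's own z axis and vertical below 0.12 rad and contact force between the fingers and block_b below 0.2 N) or (height (world z) of block_c_mid below 0.027 m and angle between block_c_mid's own z axis and vertical below 0.12 rad and contact force between the fingers and block_c below 0.2 N))), for 0.2 s.
At the end, for the whole second after the job is handed in: The solid block (over 2.5 N on the balance) stands still on the pan, 34 mm side across (0.35 rad), within 15 mm (x) and 12 mm (y) of its centre; its lid upright on the bench 60 mm or more from its case; the other lids on (15 mm); cases and bottle upright on the bench (all of step 1 and ((x of block_a_mid in the frame of pan between -0.015 and 0.015 m and y of block_a_mid in the frame of pan between -0.012 and 0.012 m and z of block_a_mid in the frame of pan between 0.018 and 0.026 m and angle between block_a_mid's own z axis and vertical below 0.12 rad and angle between the x axis of block_a_mid and the y axis of pan, either way round below 0.35 rad and contact force between block_a and balance above 2.5 N and linear speed of block_a below 0.03 m/s and (horizontal distance between lid_a_knob and case_a_mid above 0.06 m and height (world z) of lid_a_knob below 0.052 m and angle between lid_a_knob's own z axis and vertical below 0.12 rad) and (horizontal distance between lid_b_knob and case_b_mid below 0.015 m and distance between lid_b_knob and case_b_mid below 0.055 m) and (horizontal distance between lid_c_knob and case_c_mid below 0.015 m and distance between lid_c_knob and case_c_mid below 0.055 m)) or (x of block_b_mid in the frame of pan between -0.015 and 0.015 m and y of block_b_mid in the frame of pan between -0.012 and 0.012 m and z of block_b_mid in the frame of pan between 0.018 and 0.026 m and angle between block_b_mid's own z axis and vertical below 0.12 rad and angle between the x axis of block_b_mid and the y axis of pan, either way round below 0.35 rad and contact force between block_b and balance above 2.5 N and linear speed of block_b below 0.03 m/s and (horizontal distance between lid_b_knob and case_b_mid above 0.06 m and height (world z) of lid_b_knob below 0.052 m and angle between lid_b_knob's own z axis and vertical below 0.12 rad) and (horizontal distance between lid_a_knob and case_a_mid below 0.015 m and distance between lid_a_knob and case_a_mid below 0.055 m) and (horizontal distance between lid_c_knob and case_c_mid below 0.015 m and distance between lid_c_knob and case_c_mid below 0.055 m)) or (x of block_c_mid in the frame of pan between -0.015 and 0.015 m and y of block_c_mid in the frame of pan between -0.012 and 0.012 m and z of block_c_mid in the frame of pan between 0.018 and 0.026 m and angle between block_c_mid's own z axis and vertical below 0.12 rad and angle between the x axis of block_c_mid and the y axis of pan, either way round below 0.35 rad and contact force between block_c and balance above 2.5 N and linear speed of block_c below 0.03 m/s and (horizontal distance between lid_c_knob and case_c_mid above 0.06 m and height (world z) of lid_c_knob below 0.052 m and angle between lid_c_knob's own z axis and vertical below 0.12 rad) and (horizontal distance between lid_a_knob and case_a_mid below 0.015 m and distance between lid_a_knob and case_a_mid below 0.055 m) and (horizontal distance between lid_b_knob and case_b_mid below 0.015 m and distance between lid_b_knob and case_b_mid below 0.055 m))) and height (world z) of each of case_a_mid, case_b_mid, case_c_mid below 0.05 m and angle between each of case_a_mid, case_b_mid, case_c_mid's own z axis and vertical below 0.12 rad); the robot touches nothing.
It fails at once if two lids off at the same time (only the heavy case may be opened) ((distance between lid_a_knob and case_a_mid above 0.06 m and distance between lid_b_knob and case_b_mid above 0.06 m) or (distance between lid_a_knob and case_a_mid above 0.06 m and distance between lid_c_knob and case_c_mid above 0.06 m) or (distance between lid_b_knob and case_b_mid above 0.06 m and distance between lid_c_knob and case_c_mid above 0.06 m)).
It fails at once if a case or the bottle tipped over (more than 0.7 rad) (angle between any of bottle_mid, case_a_mid, case_b_mid, case_c_mid's own z axis and vertical above 0.7 rad).
It fails at once if a bystander moved by more than 40 mm (distance of any of carton_mid, beaker_mid, timer_mid, marker_mid from where it was at the start of the episode above 0.04 m).
It also fails if it takes over 72 s, if anything falls off the work surface, if the arm or the gripper's body presses on something with over 40 N, if the wrist force passes 120 N, or if a joint passes its speed limit or range.

### The arm

A 7-joint arm with a two-finger parallel gripper is mounted at the origin on a cart in front of the work surface, level with it; the furniture and walls round the work are solid. World frame = base frame: x ahead of the robot, y to its left, z up, the work surface at z = 0. Lengths are in mm, angles in rad, forces in N, time in s.
With the tool pointing down it reaches from about 400 to 850 mm from the base axis. Payload 4.5 kg.
Tool frame: the origin (TCP) lies on the centre line of the jaws, within the pads' length; the fingertips stand 17 mm ahead of it and the grasp point (between the pads) lies 2 mm behind it; z points along the fingers, y is the line along which they close (so a half turn about z gives the same grasp; the last joint's range is limited). The gripper opens to 85 mm and grips with 20 to 120 N. Pads are 22 mm wide; open, the fingers measure 114 mm over their backs; the gripper's body (76 mm by 85 mm) begins 54 mm behind the grasp point. The pads swing forward as they close: fully open they stand 13 mm farther back than shut.
Start: joints at [1.194, 0.689, -0.195, 1.565, 0.157, 0.902, -0.215], TCP at [249.619, -573.012, 248.317] pointing down, gripper open.
Joint ranges: [-3.01, 3.01], [-0.46, 2.08], [-1.47, 1.51], [0.13, 2.56], [-1, 4.14], [0.04, 2.09], [-2.66, 2.66]. Speed limits (rad/s): [2.57, 2.57, 3.14, 3.14, 3.14, 3.14, 3.14].

### API

Orientations are given as a unit quaternion [x, y, z, w].
In Python, from workcell import manip, effector, cams, finder, readout gives the robot as it stands. Calls block until the motion is done:
- manip.goto(position, orientation): joint-space move of the TCP to a pose.
- manip.movel(position, feed=150, ori=None): straight line of the TCP; ori=None keeps the orientation; feed is the mean speed in mm/s.
- manip.set_joints(angles): joint-space move.
- effector.let_go() and effector.gripper_close(force=None): open the fingers fully, or close them until they stop; force is the grip in N (None keeps the last).
- manip.wait(seconds).
- manip.inverse_kinematics(position, orientation): joint angles nearest the present ones, or None.
- cams.camera(name): name is "scene" or "top" or "wrist"; returns the picture (384x512x3 uint8, red, green, blue); there is no depth.
- cams.calibration(name): a dict with "camera_matrix" (3x3 intrinsics, pixels), "R" (3x3) and "t" (3): a world point X has camera coordinates R X + t; the wrist camera has in their place "T_tool_cam" (4x4, takes a point from camera to tool coordinates, whose origin is the TCP and whose axes are the flange's). Camera axes: x right, y down, z forward; pixel columns grow to the right and rows downward; lengths in mm; the calibration is good to about 2 mm. A picture is of the moment at which its call begins: read the wrist's pose just before it. calibration takes no time and is no camera call.
A pose or a line that the arm cannot do raises manip.IKError and nothing moves.
- manip.finish_job(): hands the job in; it is judged then, once.
Trained networks look in the newest picture that a camera, given by its name, has taken for a name from the list of things; names that differ only in an ending like _2 or _b are one class to them, and where a whole thing is asked for, a point or a joint stands for the part that bears it (a point fixed in the world has none). Each returns a list of dicts, best first, with "conf" (0 to 1); they miss things now and then, are a little off and sometimes report something else, mostly with a low value. They report only what shows in the picture. A call takes as long as a camera call.
- finder.masks_of(camera, name): "mask" (384x512 bool, what is visible of it) and "extent" ([centre column, centre row, width, height] in pixels, round what is visible of it).
- finder.tip_of(camera, name): "position" ([column, row] in pixels: a listed point, or the origin of a listed thing).
Readings, each from a call of its own:
- readout.get_time(): time.
- readout.get_joint_pos(): joint angles.
- readout.get_joint_velocities(): joint speeds.
- readout.get_effort(): joint torques, N m.
- readout.get_position(): TCP position.
- readout.get_ee_rot(): TCP orientation.
- readout.get_force(): force on the tool from outside, world axes, zero at the start.
- readout.get_ft_torque(): the same for the moment, N m.
- readout.get_gripper_width(): opening from 0.0 (shut) to 1.0 (fully open).
- readout.get_grasp_force(): force on a finger pad.
Only numpy, scipy, OpenCV 4.12 (cv2) and the standard library are available. Lean on these libraries where they do the work, as an engineer would, in place of code of your own. Each camera call takes 0.05 s, during which the arm holds its last target. There are 200 camera calls.

## Working session

There is one attempt and no reset: what is moved stays moved. The work goes in short steps, each a Python script; the robot and the scene stay as the last script left them, time stands still between calls to the robot, and variables do not carry over. Pictures are saved under pics/ and viewed, at most 10 in all, crops included, and the job is handed in when it is done.

```bash
mkdir -p pics; ls; cat > h.py <<'E'
import numpy as np, cv2
from scipy.spatial.transform import Rotation as Rn
from workcell import manip, effector, cams, finder, readout
def snap(n): 
    return cams.camera(n)
def save(im,f): cv2.imwrite('pics/'+f,cv2.cvtColor(im,cv2.COLOR_RGB2BGR))
def ray(cam,px,pose=None):
    c=cams.calibration(cam); K=np.array(c['camera_matrix'])
    d=np.linalg.inv(K)@[px[0],px[1],1]
    if cam=='wrist':
        p,q=pose; T=np.array(c['T_tool_cam']); R=Rn.from_quat(q).as_matrix()
        return R@T[:3,3]+p, R@T[:3,:3]@d
    R=np.array(c['R']);t=np.array(c['t'])
    return -R.T@t, R.T@d
def atz(cam,px,z,pose=None):
    o,d=ray(cam,px,pose); return o+d*(z-o[2])/d[2]
def pose(): return np.array(readout.get_position()),np.array(readout.get_ee_rot())
def down(yaw):  # tool y axis direction = yaw(+90) ; tool z down
    # x_tool=(cos,sin,0), z=-Z -> y = z cross x
    x=np.array([np.cos(yaw),np.sin(yaw),0]);z=np.array([0,0,-1.]);y=np.cross(z,x)
    return Rn.from_matrix(np.c_[x,y,z]).as_quat()
E
cat > a.py <<'E'
from h import *
print(readout.get_time(),Rn.from_quat(readout.get_ee_rot()).as_matrix().round(2).tolist())
a=snap('top');b=snap('scene');save(a,'top.png');save(b,'scene.png')
H=dict(case_a_mid=30,lid_a_knob=70,pan=40,bottle_mid=84,balance=0,carton_mid=30,beaker_mid=37,timer_mid=9,marker_mid=5)
for n,z in H.items():
    for cam in ('top','scene'):
        for r in finder.tip_of(cam,n)[:4]:
            print(cam,n,round(r['conf'],2),np.round(r['position']),atz(cam,r['position'],z)[:2].round())
E
python3 a.py
```

```text
pics
0.0 [[0.92, 0.4, -0.0], [0.4, -0.92, 0.0], [-0.0, -0.0, -1.0]]
top case_a_mid 0.54 [301. 204.] [ 447. -116.]
scene case_a_mid 0.86 [276. 245.] [ 446. -116.]
top lid_a_knob 0.88 [300. 205.] [ 439. -109.]
top lid_a_knob 0.52 [301. 206.] [ 436. -109.]
scene lid_a_knob 0.75 [276. 235.] [ 433. -127.]
top pan 0.8 [132. 190.] [486. 317.]
scene pan 0.9 [184. 168.] [482. 315.]
scene pan 0.42 [180. 181.] [434. 256.]
top bottle_mid 0.69 [126. 183.] [493. 318.]
scene bottle_mid 0.86 [186. 151.] [504. 330.]
top balance 0.83 [133. 198.] [471. 327.]
scene balance 0.95 [180. 177.] [481. 340.]
scene balance 0.21 [277. 244.] [475. -89.]
top carton_mid 0.73 [130. 187.] [494. 327.]
top carton_mid 0.7 [263. 145.] [607. -21.]
top carton_mid 0.66 [394. 202.] [ 452. -352.]
scene carton_mid 0.79 [293. 202.] [600. -20.]
scene carton_mid 0.51 [366. 291.] [ 476. -325.]
top beaker_mid 0.6 [191. 244.] [346. 162.]
scene beaker_mid 0.81 [166. 205.] [344. 177.]
top timer_mid 0.96 [261. 229.] [386. -12.]
scene timer_mid 0.59 [228. 244.] [385. -24.]
top marker_mid 0.61 [344. 229.] [ 386. -227.]
scene marker_mid 0.69 [295. 293.] [ 392. -225.]
```

View pics/top.png

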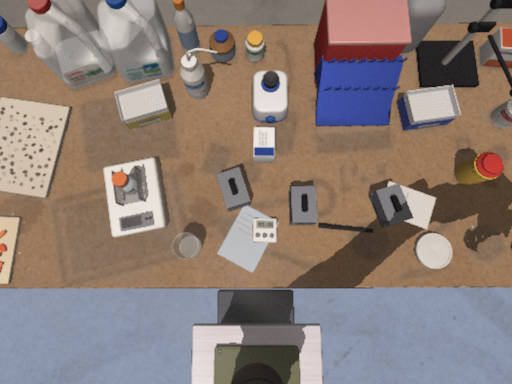

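View pics/scene.png

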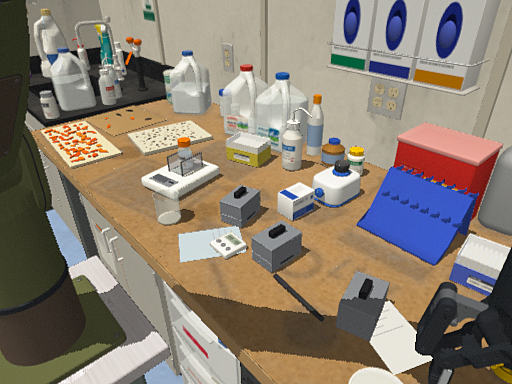

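Top picture: closed grey cases with knobs at about px (233,187), (304,204) and (391,204). The balance with the bottle is at (132,190), carton (264,143), timer (264,230), marker (345,227), beaker (187,245). The bottle stays on the pan between the screens, and the free bench around (180,160) suits it.

```bash
cat >> h.py <<'E'
from math import pi
def best(p,yaws):
    j0=np.array(readout.get_joint_pos()); o=[]
    for y in yaws:
        j=manip.inverse_kinematics(list(p),list(down(y)))
        if j is not None: o.append((np.abs(np.array(j)-j0).max(),y))
    return min(o)[1] if o else None
def look(xy,z,yaw,target_z=60):
    """place the TCP so the wrist camera's optical axis hits xy at target_z"""
    T=np.array(cams.calibration('wrist')['T_tool_cam'])
    R=Rn.from_quat(down(yaw)).as_matrix(); o=R@T[:3,3]; d=R@T[:3,2]
    off=o+d*(target_z-(z+o[2]))/d[2]
    p=[xy[0]-off[0],xy[1]-off[1],z]
    manip.goto(p,list(down(yaw))); return p
E
cat > b.py <<'E'
from h import *
print(np.round(cams.calibration('wrist')['T_tool_cam'],2).tolist())
for yy in [-pi,-pi/2,0,pi/2]: print(yy, manip.inverse_kinematics([480,320,280],list(down(yy))) is not None)
yaw=best([480,310,280],[0,pi/2,-pi/2,pi]); print('yaw',yaw)
look((480,315),280,yaw); P=pose()
save(snap('wrist'),'w1.png'); print(P[0],readout.get_time())
for n,z in dict(pan=40,bottle_mid=84,balance=0).items():
    for r in finder.tip_of('wrist',n)[:2]: print(n,round(r['conf'],2),np.round(r['position']),atz('wrist',r['position'],z,P)[:2].round(1))
for n in ('balance','bottle'):
  for r in finder.masks_of('wrist',n)[:1]:
    c=max(cv2.findContours(r['mask'].astype(np.uint8),0,2)[0],key=cv2.contourArea)
    b=cv2.boxPoints(cv2.minAreaRect(c)); print(n,r['conf'],b.round().tolist(),[atz('wrist',p,34,P)[:2].round().tolist() for p in b])
E
python3 b.py
```

```text
[[0.0, -0.97, -0.26, 65.46], [1.0, 0.0, -0.0, -0.79], [0.0, -0.26, 0.97, -125.27], [0.0, 0.0, 0.0, 1.0]]
-3.141592653589793 True
-1.5707963267948966 True
0 True
1.5707963267948966 True
yaw 3.141592653589793
[453.53875318 314.99275433 279.79719653] 4.2417
pan 0.61 [261. 196.] [485.9 323. ]
pan 0.4 [ 68. 195.] [483.8  62.6]
bottle_mid 0.91 [260. 210.] [491.9 321.9]
balance 0.79 [255. 182.] [474.7 314.8]
balance 0.76 [[190.0, 122.0], [295.0, 101.0], [321.0, 235.0], [217.0, 256.0]] [[390.0, 232.0], [364.0, 365.0], [545.0, 410.0], [578.0, 260.0]]
bottle 0.78 [[241.0, 185.0], [277.0, 185.0], [277.0, 240.0], [241.0, 240.0]] [[472.0, 296.0], [472.0, 345.0], [553.0, 347.0], [553.0, 295.0]]
```

View pics/w1.png

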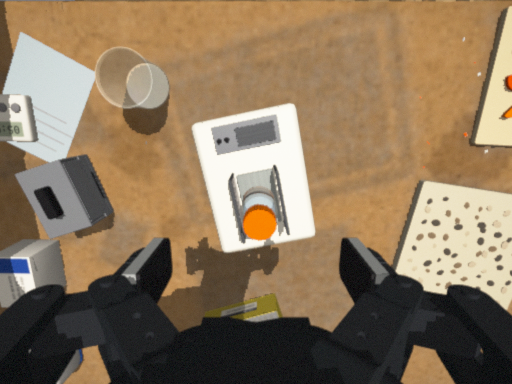

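The wrist view shows the bottle's orange cap at (260,223) between the screens on the pan. The balance's top corners are at about (193,124), (297,103), (314,235) and (222,252), so it is slightly turned, and the front and back sides are free for fingers.

```bash
cat > c.py <<'E'
from h import *
P=pose(); f=lambda px,z: atz('wrist',px,z,P)[:2]
c=[f(p,34) for p in [(193,124),(297,103),(314,235),(222,252)]]
for i in range(4): d=c[(i+1)%4]-c[i]; print('edge',np.linalg.norm(d).round(),np.degrees(np.arctan2(d[1],d[0])).round(1))
ctr=np.mean(c,0); print('ctr',ctr)
e=[c[3]-c[0],c[2]-c[1]]; print('cap',f((260,223),128),f((260,210),84))
# screens' top edges z=80 : outlines
for s in [((230,174),(239,240)),((273,166),(286,234))]:
    a,b=f(s[0],80),f(s[1],80); d=b-a; print('screen',a.round(),b.round(),np.linalg.norm(d).round(),np.degrees(np.arctan2(d[1],d[0])).round(1))
E
python3 c.py
```

```text
edge 135.0 101.0
edge 182.0 9.9
edge 135.0 -78.6
edge 183.0 -170.0
ctr [468.26108901 318.67648643]
cap [491.31763027 321.60177489] [491.16257172 322.33447269]
screen [448. 287.] [532. 296.] 85.0 6.4
screen [438. 337.] [524. 355.] 87.0 11.7
```

```bash
cat > d.py <<'E'
from h import *
y=best([491,322,200],np.radians([100,-80,-260])); print(y)
q=list(down(y)); b=np.array([491.3,322])
manip.goto([*b,170],q)
manip.movel([*b,80],200)
effector.gripper_close(40); print(readout.get_gripper_width(),readout.get_grasp_force(),pose()[0])
manip.movel([*b,150],200)
manip.goto([560,190,150],q)
manip.movel([560,190,43],200)
manip.movel([560,190,40.5],40)
effector.let_go()
manip.movel([560,190,200],250)
print(readout.get_time(),readout.get_force())
cx=(455,50)
# view case 1 
yaw=best([490,60,230],[0,pi/2,-pi/2,pi]);print('yaw',yaw)
look((480,55),230,yaw); P=pose()
save(snap('wrist'),'w2.png'); print(P,readout.get_time())
for n,z in dict(lid_a_knob=70,case_a_mid=30).items():
    for r in finder.tip_of('wrist',n)[:3]: print(n,round(r['conf'],2),np.round(r['position']),atz('wrist',r['position'],z,P)[:2].round(1))
for n in ('lid_a_knob','case_a_mid'):
  for r in finder.masks_of('wrist',n)[:2]:
    c=max(cv2.findContours(r['mask'].astype(np.uint8),0,2)[0],key=cv2.contourArea)
    b=cv2.boxPoints(cv2.minAreaRect(c)); print(n,r['conf'],b.round().tolist(),[atz('wrist',p,62,P)[:2].round().tolist() for p in b])
E
python3 d.py
```

```text
-4.537856055185257
0.49691372214296864 37.16542224632576 [491.85111719 322.50126394  81.30983246]
10.0833 [-0.07168091 -0.47676211  0.30478922]
yaw 1.5707963267948966
(array([479.76824816,  67.53811137, 229.25010419]), array([ 7.07264960e-01,  7.06948278e-01, -3.66371367e-04, -5.23783120e-04])) 10.7833
lid_a_knob 0.72 [323.  74.] [543.3 176.7]
lid_a_knob 0.49 [183. 241.] [399.9   6.1]
case_a_mid 0.75 [229. 314.] [ 444.1 -118.9]
lid_a_knob 0.92 [[189.0, 294.0], [263.0, 294.0], [263.0, 326.0], [189.0, 326.0]] [[400.0, -66.0], [489.0, -66.0], [489.0, -111.0], [397.0, -111.0]]
lid_a_knob 0.27 [[212.0, 177.0], [293.0, 151.0], [311.0, 206.0], [229.0, 232.0]] [[433.0, 76.0], [519.0, 104.0], [540.0, 44.0], [450.0, 14.0]]
case_a_mid 0.7 [[193.0, 282.0], [263.0, 279.0], [264.0, 306.0], [194.0, 309.0]] [[406.0, -50.0], [488.0, -45.0], [490.0, -82.0], [405.0, -88.0]]
```

View pics/w2.png

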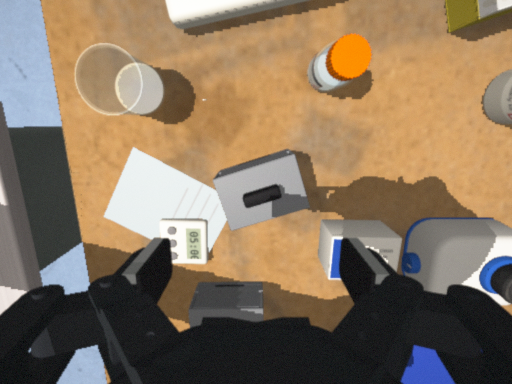

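The bottle stands at (345,60). Case 1's roof is at (262,190), its knob runs (245,200)–(281,189), and the timer (185,240) and carton (358,250) stay clear of the fingers. Next I heft case 1.

```bash
cat >> h.py <<'E'
def knob(im,P,xy,z=74):
    """dark knob bar nearest the expected world xy: its centre and yaw of its long side"""
    m=(im.max(2)<55).astype(np.uint8); n,l,s,c=cv2.connectedComponentsWithStats(m)
    k=[i for i in range(1,n) if 100<s[i,4]<1500]
    if not k: return None
    i=min(k,key=lambda i:np.linalg.norm(atz('wrist',c[i],z,P)[:2]-xy))
    w=np.array([atz('wrist',p,z,P)[:2] for p in np.argwhere(l==i)[:,::-1]],np.float32)
    (cx,cy),(a,b),ang=cv2.minAreaRect(w)
    if a<b: ang+=90
    return np.array([cx,cy]),(ang+90)%180-90,(a,b)
def heft(c,deg):
    y=best([*c,150],np.radians([deg,deg+180,deg-180])); q=list(down(y))
    manip.goto([*c,150],q); manip.movel([*c,38],200)
    f0=np.array(readout.get_force())
    effector.gripper_close(60); print('w',readout.get_gripper_width(),readout.get_grasp_force())
    p=pose()[0]; manip.movel([*c,p[2]+35],120); manip.wait(0.3)
    print('F',f0.round(2),np.round(readout.get_force(),2))
    save(snap('scene'),'heft%d.png'%int(c[1]))
    f=np.array(readout.get_force())-f0
    manip.movel([*c,p[2]+3],120);manip.movel([*c,p[2]+.3],30); effector.let_go(); manip.movel([*c,150],250)
    return f
E
cat > e.py <<'E'
from h import *
P=pose(); im=cv2.cvtColor(cv2.imread('pics/w2.png'),4)
c,a,s=knob(im,P,(485,60)); print(c,a,s)
assert abs(a-18)<8 and np.linalg.norm(c-[485,60])<15
print(heft(c,a)); print(readout.get_time())
yaw=best([445,-100,230],[0,pi/2,-pi/2,pi]);print('yaw',yaw)
look((445,-115),230,yaw); P=pose()
im=snap('wrist');save(im,'w3.png'); print(P,readout.get_time(),knob(im,P,(445,-115)))
E
python3 e.py
```

```text
[486.74676514  60.13141251] 16.528545379638672 (38.43101119995117, 14.867494583129883)
w 0.7186389654469184 65.94773590564728
F [ 0.74 -0.27  0.75] [-0.53  0.11 -3.43]
[-0.59524486  0.39382833 -4.69728459]
15.475
yaw 0
(array([ 458.81999412, -114.32856773,  229.067573  ]), array([ 9.99998862e-01,  1.15331106e-03, -5.65672218e-04, -7.91577334e-04])) 16.325 (array([ 443.70059204, -118.33433533]), 0.20482690632343292, (41.170230865478516, 12.696085929870605))
```

View pics/w3.png

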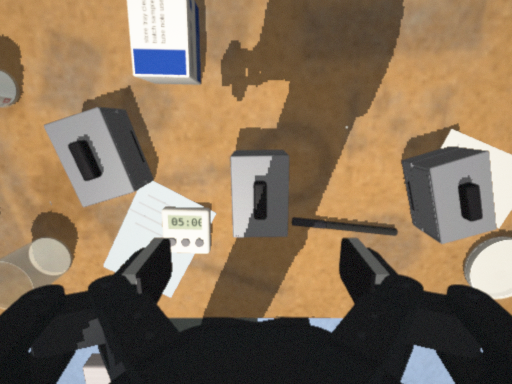

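Case 1 (px 87,158) is back in place with its lid on and reads light (~0.4 kg). Case 2 is at (260,195), knob (260,200). The marker's end (293,222) lies just beside where the finger lands.

```bash
cat > f.py <<'E'
from h import *
P=pose(); im=cv2.cvtColor(cv2.imread('pics/w3.png'),4)
c,a,s=knob(im,P,(445,-115)); c3=knob(im,P,(445,-340));print(c3)
print([atz('wrist',p,5,P).round() for p in ((293,222),(396,231))])
f=heft(c+[4,0],a); print(f,readout.get_time())
E
python3 f.py
```

```text
(array([ 443.95907593, -336.02426147]), 17.48202133178711, (43.39278030395508, 19.65764808654785))
[array([ 394., -163.,    5.]), array([ 382., -301.,    5.])]
w 0.7203435673282832 65.26678115129471
F [-0.38 -0.42  1.05] [-0.55 -0.15 -2.96]
[ 0.2264039   0.80109666 -4.72531067] 20.2333
```

Both hefts read about the same and light, so case 3 holds the solid block. Now I take a closer look at it and remove its lid.

```bash
cat > g.py <<'E'
from h import *
yaw=best([450,-330,230],[0,pi/2,-pi/2,pi])
look((444,-336),210,yaw); P=pose(); im=snap('wrist'); save(im,'w4.png')
c,a,s=knob(im,P,(444,-336)); print(yaw,c,a,s)
for n,z in dict(lid_a_knob=70,case_a_mid=30).items():
    for r in finder.tip_of('wrist',n)[:2]: print(n,round(r['conf'],2),np.round(r['position']),atz('wrist',r['position'],z,P)[:2].round(1))
if abs(a-17.5)>10 or np.linalg.norm(c-[444,-336])>15: raise SystemExit('check')
y=best([*c,150],np.radians([a,a+180,a-180])); q=list(down(y))
manip.goto([*c,140],q); manip.movel([*c,81.5],150)
effector.gripper_close(30); w=readout.get_gripper_width(); print('w',w,readout.get_grasp_force())
if w<0.08: raise SystemExit('missed')
p=pose()[0]; manip.movel([*c,p[2]+70],150)
L=[540,-230]
manip.goto([*L,p[2]+40],q); manip.movel([*L,p[2]-22],150); manip.movel([*L,p[2]-24.7],40)
effector.let_go(); manip.movel([*L,150],250)
print(c.tolist(),a,y,p,readout.get_time())
look(c,210,yaw,40); P=pose(); im=snap('wrist'); save(im,'w5.png'); np.savez('s.npz',p=P[0],q=P[1],c=c,a=a)
for n,z in dict(block_a_mid=32,case_a_mid=30,lid_a_knob=45).items():
    for r in finder.tip_of('wrist',n)[:3]: print(n,round(r['conf'],2),np.round(r['position']),atz('wrist',r['position'],z,P)[:2].round(1))
for r in finder.masks_of('wrist','block_a')[:2]:
    cc=max(cv2.findContours(r['mask'].astype(np.uint8),0,2)[0],key=cv2.contourArea)
    w=np.array([atz('wrist',t[0],54,P)[:2] for t in cc],np.float32); print(r['conf'],r['extent'],cv2.minAreaRect(w))
E
python3 g.py
```

```text
0 [ 443.78295898 -339.64862061] 17.056066513061523 (39.00612258911133, 13.89062213897705)
lid_a_knob 0.72 [ 33. 201.] [ 440.9 -114.3]
case_a_mid 0.9 [ 60. 189.] [ 443.2 -114.3]
w 0.15389558539718132 32.18213617801666
[443.782958984375, -339.64862060546875] 17.056066513061523 0.297684518092072 [ 443.87968312 -339.81946426   81.82202237] 26.1667
case_a_mid 0.67 [172. 228.] [ 401.1 -242.3]
case_a_mid 0.61 [ 60. 193.] [ 443.1 -120.2]
lid_a_knob 0.7 [146. 103.] [ 538.8 -232.1]
0.62 [258.1, 194.1, 55.7, 42.9] ((447.2162780761719, -339.1959228515625), (41.80032730102539, 50.45045471191406), 16.82636260986328)
```

View pics/w5.png

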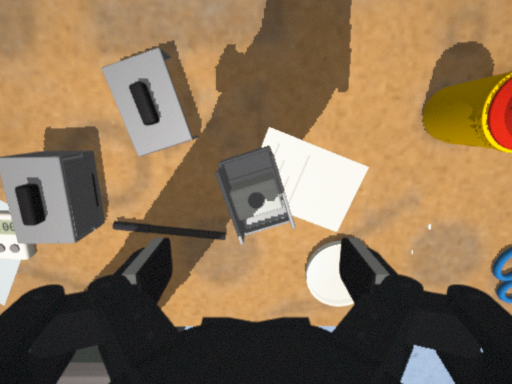

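The lid stands on the bench at (150,100). The open case is at (255,192) with its block inside at (256,193), and the case was not disturbed. Now I lift the block out, stand it on the bench and regrip it by its ends.

```bash
cat > i.py <<'E'
from h import *
s=np.load('s.npz'); c=s['c']; a=float(s['a'])
y=best([*c,150],np.radians([a+90,a-90,a+270])); q=list(down(y))
manip.goto([*c,140],q); manip.movel([*c,36],150)
f0=np.array(readout.get_force())
effector.gripper_close(60); print('w',readout.get_gripper_width(),readout.get_grasp_force())
p=pose()[0]; print(p)
manip.movel([*c,p[2]+100],150); manip.wait(.2); print('dF',np.array(readout.get_force())-f0)
print('w',readout.get_gripper_width(),readout.get_time())
B=[545,-105]
manip.goto([*B,p[2]+60],q); manip.movel([*B,p[2]-7],150); manip.movel([*B,p[2]-9.8],40)
effector.let_go(); manip.wait(.2); manip.movel([*B,150],250)
yb=best([545,-105,200],[0,pi/2,-pi/2,pi]); look(B,200,yb,30); P=pose(); im=snap('wrist'); save(im,'w6.png'); print(yb,readout.get_time(),y)
for r in finder.tip_of('wrist','block_a_mid')[:3]: print(round(r['conf'],2),np.round(r['position']),atz('wrist',r['position'],22,P)[:2].round(1))
for r in finder.masks_of('wrist','block_a')[:2]:
    cc=max(cv2.findContours(r['mask'].astype(np.uint8),0,2)[0],key=cv2.contourArea)
    w=np.array([atz('wrist',t[0],44,P)[:2] for t in cc],np.float32); print(r['conf'],r['extent'],cv2.minAreaRect(w))
E
python3 i.py
```

```text
w 0.3923195749704444 60.99742770195007
[ 443.49584277 -339.97331812   36.64220596]
dF [ 0.13301787 -0.59343334 -4.62839407]
w 0.3880683806618338 30.4
-1.5707963267948966 34.0333 -1.2731118087028246
```

View pics/w6.png

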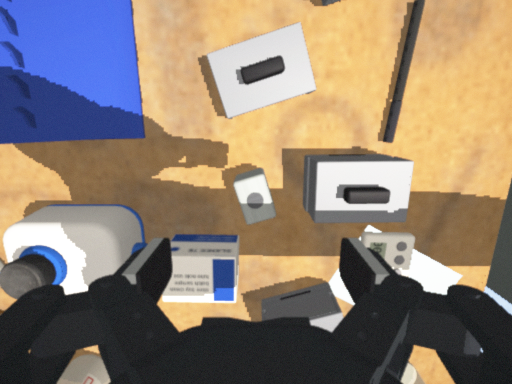

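The block stands upright at (254,195) where it was placed. It weighed 4.6 N, so it is the solid one. The carton edge (238,235) leaves room for the finger at the block's lower end.

```bash
cat > j.py <<'E'
from h import *
s=np.load('s.npz'); a=float(s['a']); B=[545,-105]
y=best([*B,150],np.radians([a,a+180,a-180])); q=list(down(y))
manip.goto([*B,130],q); manip.movel([*B,26],150)
effector.gripper_close(60); print('w',readout.get_gripper_width(),readout.get_grasp_force())
p=pose()[0]; manip.movel([*B,p[2]+130],200)
pan=np.array([488.,322.])
q2=best([*pan,160],np.radians([100,-80,-260])); print(np.degrees([y,q2]),p)
manip.goto([*pan,p[2]+120],list(down(q2))); P=pose(); print(P[0],readout.get_time(),readout.get_gripper_width())
save(cv2.resize(snap('scene')[110:240,110:290],None,fx=3,fy=3),'s2.png')
im=snap('wrist'); save(im,'w7.png')
for cam in ('wrist','top','scene'):
    if cam!='wrist': t=snap(cam)
    for r in finder.tip_of(cam,'pan')[:2]: print(cam,round(r['conf'],2),np.round(r['position']),atz(cam,r['position'],40,P)[:2].round(1))
E
python3 j.py
```

```text
w 0.5759479993060268 63.62216591835022
[  17.05606651 -260.        ] [ 545.59138328 -105.27411298   27.05898066]
[489.27239138 319.4352139  146.75670492] 38.9583 0.5778244719824612
wrist 0.61 [258. 198.] [491.5 321.2]
top 0.75 [130. 188.] [490.2 324.2]
scene 0.63 [185. 165.] [498.  330.8]
```

View pics/w7.png

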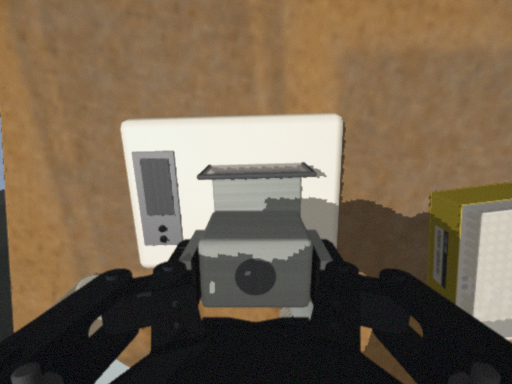

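The block is held by its ends over the balance. The far screen's top edge runs (202,175)–(312,170), and the pan shows from column 213 to 301, centred on the block (205–305). Next I check the numbers, then lower.

```bash
cat > k.py <<'E'
from h import *
P=pose();R=Rn.from_quat(P[1]).as_matrix(); print(P[0],np.degrees(np.arctan2(R[1,0],R[0,0])))
e=np.radians(10.);X=np.array([np.cos(e),np.sin(e)]);Y=np.array([-np.sin(e),np.cos(e)])
o=np.array([488,322.])
for px,z in [((213,192),40),((301,192),40),((199,178),80),((314,177),80),((210,166),80),((308,164),80),((125,122),34),((341,117),34)]:
    w=atz('wrist',px,z,P)[:2]-o; print(px,z,'x',(w@X).round(1),'y',(w@Y).round(1))
E
python3 k.py
```

```text
[488.28161225 321.55028017 147.09916067] 99.95043152711867
(213, 192) 40 x -36.1 y 6.8
(301, 192) 40 x 39.3 y 6.8
(199, 178) 80 x -39.2 y 27.1
(314, 177) 80 x 41.2 y 27.8
(210, 166) 80 x -31.2 y 35.5
(308, 164) 80 x 36.6 y 36.9
(125, 122) 34 x -107.2 y 64.8
(341, 117) 34 x 70.5 y 68.8
```

```bash
cat > l.py <<'E'
from h import *
g=[489.3,322.5]; z=27.06+40
manip.movel([*g,z+30],120); print(readout.get_force())
manip.movel([*g,z+3],60); print(pose()[0],readout.get_force())
manip.movel([*g,z],20); print(pose()[0],readout.get_force())
for k in range(4):
    if readout.get_force()[2]>-2: break
    manip.movel([*g,z-.7*(k+1)],20); print(pose()[0],readout.get_force())
effector.let_go(); manip.wait(.2); manip.movel([*g,190],200)
save(cv2.resize(snap('scene')[110:360,110:410],None,fx=2.6,fy=2.4),'s3.png')
look((489,322),240,best([489,322,240],np.radians([100,-260,-80])),60);P=pose();save(snap('wrist'),'w8.png');print(readout.get_time())
for r in finder.tip_of('wrist','block_a_mid')[:2]: print(round(r['conf'],2),atz('wrist',r['position'],62,P)[:2])
E
python3 l.py
```

```text
[-0.01074143 -0.094991   -4.42450102]
[489.17998491 322.53705616  69.80636379] [-0.24329284  0.22798681 -4.03005543]
[489.36139775 322.5965496   67.17508193] [-0.20376749  0.33398287 -4.53294483]
[489.38085811 322.52638051  67.13279216] [-1.59609792 -1.74569229  5.81664733]
42.8667
```

View pics/w8.png

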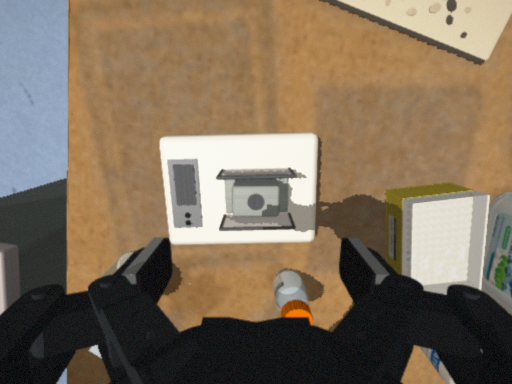

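View pics/s3.png

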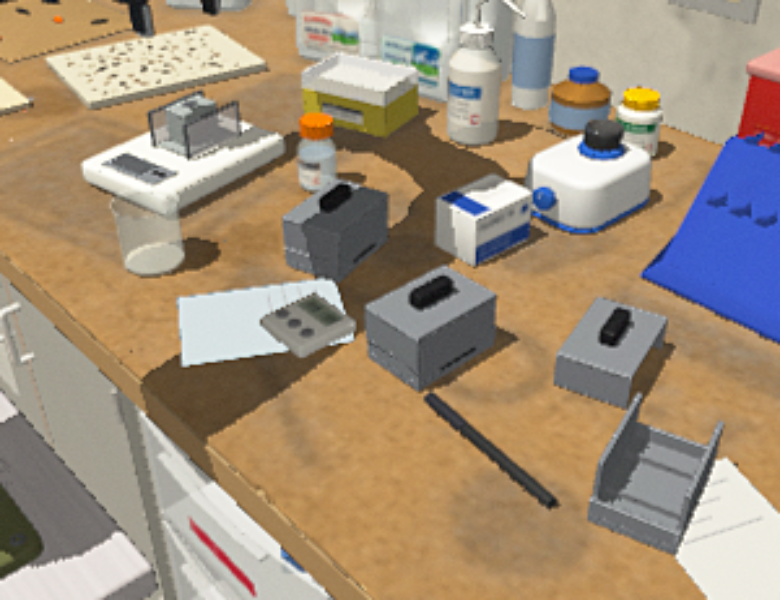

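The block stands centred on the pan between the screens, at wrist px (256,200). The bottle, lid, closed cases and bystanders are all upright and in place, and the gripper is clear.

```bash
python3 -c "
from h import *
print(manip.finish_job())"
```

```text
the job is handed in; nothing more can be done
None
```

The job is handed in: the solid block (4.6 N in the gripper) stands centred on the pan, its lid is aside on the bench, and the other two cases are closed. I hefted only those two (both light) and identified the third as heavy by elimination; it took about 43 of the 72 s, and the hand-in returned no verdict.

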